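# Feel a carrier stay for burrs

## Task

Feel the freshly rasped, S-bent carrier stay on its sprung rest for burrs: put the closed fingertips on its square end eye and run them along the top of the bar, round the bends, over every eye and the bar between them, as far as the round end eye. Finish there, with the fingertips still resting on that last eye and holding the stay slightly pressed down. Touch lightly, so that the stay never goes down near its stop, and leave the things lying around it where they are.

Things in the scene. Friction and masses are not known exactly. Their poses are not given: they have to be found in the camera images.
- eye_1: Bolt eye 1 of the stay, with a dark 7 mm hole mark in its middle. Square, 30 mm wide, at the start end of the stay. Flat top, level with the bar's top. Origin: centre of its top face, 75 mm above the work surface when not pressed; it sinks with the stay. z up.
- eye_2: Bolt eye 2 of the stay, with a dark 7 mm hole mark in its middle. Round, 22 mm across, next after the square one. Flat top, level with the bar's top. Origin: centre of its top face, 75 mm above the work surface when not pressed; it sinks with the stay. z up.
- eye_3: Bolt eye 3 of the stay, with a dark 7 mm hole mark in its middle. Round, 22 mm across, the third. Flat top, level with the bar's top. Origin: centre of its top face, 75 mm above the work surface when not pressed; it sinks with the stay. z up.
- eye_4: Bolt eye 4 of the stay, with a dark 7 mm hole mark in its middle. Round, 22 mm across, at the other end of the stay. Flat top, level with the bar's top. Origin: centre of its top face, 75 mm above the work surface when not pressed; it sinks with the stay. z up.
- bar_1: Curved aluminium bar between eye 1 and eye 2, 14 mm wide, 6 mm thick, flat top 75 mm above the work surface when not pressed. Origin: on its top face, on its centre line, half-way between the two eyes along the x axis. Axes as bar_2.
- bar_2: Curved aluminium bar between eye 2 and eye 3, 14 mm wide, 6 mm thick, flat top 75 mm above the work surface when not pressed. Origin: on its top face, on its centre line, half-way between the two eyes along the x axis. Axes: x from the square end of the stay to the round end, z up. In this frame the whole stay's centre line is y = 28 mm * sin(180 deg * x / 105 mm), with the eyes at x = -105, -35, 35 and 105 mm.
- bar_3: Curved aluminium bar between eye 3 and eye 4, 14 mm wide, 6 mm thick, flat top 75 mm above the work surface when not pressed. Origin: on its top face, on its centre line, half-way between the two eyes along the x axis. Axes as bar_2.
- stay (a joint): How far the stay is pressed down on its sprung rest, m: 0 = up, 0.018 = at the stop. It moves straight down without tilting; it starts to sink at about 1 N and gives about 0.35 N per mm more (about 3 N at 5 mm, 6 N at 15 mm), and springs back up. The rest (grey plate 130 x 100 x 12 mm on two legs below the stay) is fixed to the work surface.
- cup: small white ceramic cup, 62 mm across, 50 mm high, with silver valve caps in it; bystander. Origin: centre of its underside
- tin: flat round steel patch tin, 54 mm across, 22 mm high; bystander. Origin: centre of its underside
- lever_a: grey plastic tire lever lying flat, 115 x 19 x 7 mm, along its x axis; bystander. Origin: about mid-length, underside
- lever_b: second grey plastic tire lever, the same size; bystander. Origin: about mid-length, underside
- rasp: steel rasp with wooden handle, lying along its x axis, 280 mm long, 26 mm high; bystander. Origin: about mid-length, underside
- spanner: steel spanner lying flat, 160 mm long; bystander. Origin: about mid-length, underside
Mind the look-alikes: they are no part of the job. What is shaped like the part that bears eye_1 but green is not meant.

How it is judged:
By the outcome, as a careful person would: the job done as asked, in the order asked, and still so for the second after the job is handed in, while the arm keeps its last pose, push and grip.
It also fails if it takes over 48 s, if anything falls off the work surface, if the arm or the gripper's body presses on something with over 40 N, if the wrist force passes 120 N, or if a joint passes its speed limit or range.

## Robot

A 6-joint arm with a two-finger parallel gripper is mounted at the origin on the work surface. World frame = base frame: x ahead of the robot, y to its left, z up, the work surface at z = 0. Lengths are in m, angles in rad, forces in N, time in s.
With the tool pointing down it reaches from about 0.3 to 1 m from the base axis. Payload 5.1 kg.
Tool frame: the origin (TCP) lies between the finger pads; the fingertips stand 22 mm ahead of it and the grasp point (between the pads) lies 3 mm ahead of it; z points along the fingers, y is the direction in which the jaws open and shut (so a half turn about z gives the same grasp; the last joint's range is limited). The gripper opens to 95 mm and grips with 3 to 60 N. Pads are 20 mm wide; open, the fingers measure 119 mm over their backs; the gripper's body (75 mm by 180 mm) begins 59 mm behind the grasp point.
Start: joints at [-1.332, 0.124, 1.65, -0, 1.367, -0.083], TCP at [0.206, -0.617, 0.237] pointing down, gripper open.
Joint ranges: [-2.61, 2.61], [-1.02, 2.33], [0.03, 2.71], [-1.35, 4.49], [0.32, 2.68], [-2.91, 2.91]. Speed limits (rad/s): [2.57, 2.57, 3.14, 3.14, 3.14, 3.14].

## Interface

Orientations are given as a 3x3 rotation matrix whose columns are the frame's x, y, z axes.
In Python, from workcell import * gives the robot as it stands.
- The arm moves only by the shell command python3 -m crank 'ROWS' [FORCE]. ROWS is JSON, a list of rows, each an object with "hand": the finger opening in mm, from 0 to 95.1; "translation": the shift along the tool's x, y, z in mm, a list of three; "rot": the turn, a rotation vector about the tool's x, y, z in rad, a list of three. In form: [{"hand": hand, "translation": [tx, ty, tz], "rot": [wx, wy, wz]}, ...]. A call has 1 to 20 rows; each row is the pose to reach, as a shift and turn from the pose commanded when the call began, along the tool's axes at that moment; what a row does not reach only later rows make up. A row lasts 1/8 s, in which the tool goes at most 62.5 mm and 10.7 degrees, less where a joint would pass 70% of its speed; a pose out of reach is approached as far as the arm can. A call with a gripper value outside its range is refused whole. The fingers move at their own pace and stop on an object; FORCE is the grip in N (left out, the last holds). Time passes only in rows, so rows that repeat a pose let the fingers close. It gives the time, the measured TCP pose, the force and the opening at its end, in the units of the state.
- state(): the state, without advancing time (a new reading comes with each control period).
- camera(name): name is "scene" or "top"; returns the picture (480x640x3 uint8, red, green, blue); there is no depth.
- camera_params(name): a dict with "fovy" (degrees; the focal length in pixels is half the picture's height over the tangent of half this angle, whatever the lens; pixels are square), "cx", "cy" (the principal point, pixels), "T" (4x4, takes a point from camera to world coordinates). Camera axes: x right, y down, z forward; pixel columns grow to the right and rows downward; lengths in m; the calibration is good to about 2 mm. A picture is of the moment at which its call begins. camera_params takes no time and is no camera call.
- job_done(): hands the job in, once; it reports no verdict.
Trained networks look in the newest picture that a camera, given by its name, has taken for a name from the list of things; names that differ only in an ending like _2 or _b are one class to them, and where a whole thing is asked for, a point or a joint stands for the part that bears it (a point fixed in the world has none). Each returns a list of dicts, best first, with "confidence" (0 to 1); they miss things now and then, are a little off and sometimes report something else, mostly with a low value. They report only what shows in the picture. A call takes as long as a camera call. They do not tell look-alikes from the thing itself.
- search_frame(camera, label): "point" ([column, row] in pixels, amid what is visible of it).
- spot_point(camera, label): "point" ([column, row] in pixels: a listed point, or the origin of a listed thing).
The state is a dict: "time_s": time; "qpos": joint angles; "qd": joint speeds; "effort": joint torques, N m; "tcp_pos": TCP position; "orientation": TCP orientation; "wrist_force": force on the tool from outside, world axes, zero at the start; "wrist_torque": the same for the moment, N m; "finger_gap": opening from 0.0 (shut) to 1.0 (fully open).
Only numpy, scipy, OpenCV 4.12 (cv2) and the standard library are available. Lean on these libraries where they do the work, as an engineer would, in place of code of your own. Each camera call takes 0.05 s, during which the arm holds its last target.

## Working session

There is one attempt and no reset: what is moved stays moved. The work goes in short steps, Python scripts to look and compute and a shell command to move; the robot and the scene stay as the last step left them, time stands still between calls to the robot, and variables do not carry over. Pictures are saved under pics/ and viewed, and the job is handed in when it is done.

```bash
mkdir -p pics; python3 - <<'E'
from workcell import *
import cv2,numpy as np
for n in ["scene","top"]:
    im=camera(n); cv2.imwrite(f"pics/{n}0.png",im[:,:,::-1])
    p=camera_params(n); print(n,p["fovy"],p["cx"],p["cy"],np.round(p["T"],3).tolist())
    for l in ["eye_1","eye_2","bar_2"]:
        print(l,[(np.round(d["point"],1).tolist(),round(d["confidence"],2)) for d in spot_point(n,l)])
s=state(); print(s)
E
```

```text
scene 50.39389920968856 317.22951599109354 232.3192071581171 [[-0.855, 0.429, -0.292, 0.867], [0.519, 0.706, -0.482, 0.605], [-0.001, -0.563, -0.826, 1.09], [0.0, 0.0, 0.0, 1.0]]
eye_1 [([262.8, 261.0], 0.67), ([443.3, 284.6], 0.56), ([284.9, 242.8], 0.54), ([285.0, 217.0], 0.52), ([224.7, 230.5], 0.52), ([292.4, 174.4], 0.51), ([441.0, 234.4], 0.49), ([426.5, 309.4], 0.47), ([305.5, 132.1], 0.41), ([425.6, 251.3], 0.4), ([308.2, 160.3], 0.38), ([322.1, 122.1], 0.37)]
eye_2 [([262.8, 261.0], 0.67), ([443.3, 284.6], 0.56), ([284.9, 242.8], 0.54), ([285.0, 217.0], 0.52), ([224.7, 230.5], 0.52), ([292.4, 174.4], 0.51), ([441.0, 234.4], 0.49), ([426.5, 309.4], 0.47), ([305.5, 132.1], 0.41), ([425.6, 251.3], 0.4), ([308.2, 160.3], 0.38), ([322.1, 122.1], 0.37)]
bar_2 [([430.4, 241.6], 0.72), ([437.6, 268.6], 0.67), ([284.5, 231.3], 0.57), ([441.2, 299.3], 0.57), ([303.1, 166.3], 0.56), ([289.8, 204.3], 0.48), ([309.6, 143.4], 0.47), ([280.6, 254.6], 0.43), ([307.1, 128.0], 0.41), ([225.4, 232.6], 0.31)]
top 51.398926642463536 311.0311436911204 237.8185771358551 [[0.136, -0.966, 0.222, 0.3
[... 1033 characters left out ...]
6746357e+00, -8.26433898e-02]), 'qd': array([-2.76192539e-04, -9.25675678e-04, -8.27102475e-04, -3.61074921e-04,
       -1.68789543e-05,  1.57826527e-03]), 'effort': array([-4.84769444e-04, -4.16921246e+01, -3.59590530e+01,  7.73556274e-02,
        4.47407097e-02, -6.40441112e-05]), 'tcp_pos': array([ 0.20553598, -0.61658209,  0.23650548]), 'orientation': array([[ 9.48653575e-01,  3.16316916e-01, -5.31490637e-05],
       [ 3.16316920e-01, -9.48653552e-01,  2.09325999e-04],
       [ 1.57933065e-05, -2.15389806e-04, -9.99999977e-01]]), 'wrist_force': array([-0.5185323 , -0.57473507, -0.68317629]), 'wrist_torque': array([ 0.03308948,  0.0512308 , -0.01968908]), 'finger_gap': 0.9988044303371758}
```

View pics/scene0.png

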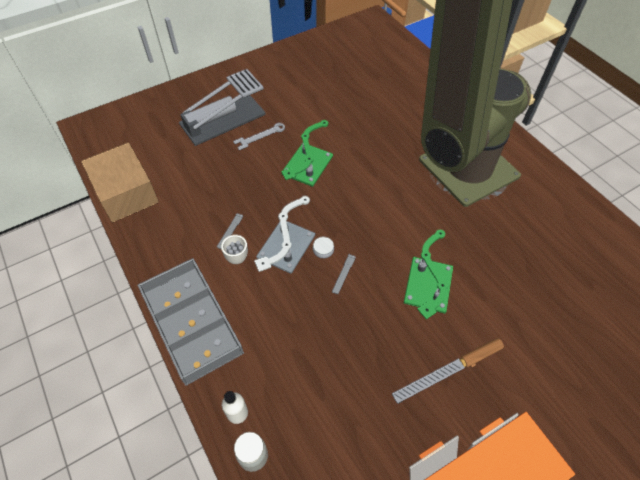

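View pics/top0.png

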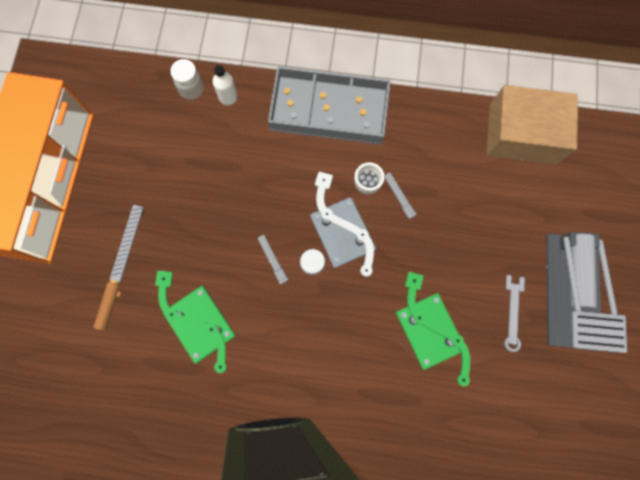

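Both pictures show three S-stays. In the top view, the bare aluminium one on the grey plate has its square eye at (322,180) and round eyes at about (327,212), (363,234) and (367,272). The look-alikes are two green stays, with square eyes at (164,279) and (414,281). I choose the aluminium one and will check it in a crop and fit its pose.

```bash
cat > h.py <<'E'
from workcell import *
import cv2,numpy as np
def K(n):
    p=camera_params(n); f=240/np.tan(np.radians(p["fovy"]/2)); return f,p["cx"],p["cy"],np.array(p["T"])
def back(n,uv,z):
    f,cx,cy,T=K(n); d=T[:3,:3]@np.array([(uv[0]-cx)/f,(uv[1]-cy)/f,1]); o=T[:3,3]; return o+d*(z-o[2])/d[2]
def proj(n,P):
    f,cx,cy,T=K(n); c=(np.atleast_2d(P)-T[:3,3])@T[:3,:3]; return np.c_[cx+f*c[:,0]/c[:,2],cy+f*c[:,1]/c[:,2]]
def curve(x,pose,z=.075):
    x=np.asarray(x,float); y=.028*np.sin(np.pi*x/.105); c,s=np.cos(pose[2]),np.sin(pose[2])
    return np.c_[pose[0]+c*x-s*y,pose[1]+s*x+c*y,np.full_like(x,z)]
EX=np.array([-.105,-.035,.035,.105])
E
python3 - <<'E'
from h import *
from scipy.optimize import least_squares
obs={"top":[(321.8,179.6),(326.6,211.1),(363.5,233.1),(367.7,272.9)],"scene":[(262.8,261),(284.9,242.8),(285,217),(305.5,200)]}
for n in obs:print(n,[np.round(back(n,u,.075),4).tolist() for u in obs[n]])
def r(p,ns):return np.concatenate([(proj(n,curve(EX,p))-obs[n]).ravel() for n in ns])
P={}
for ns in (["top"],["scene"],["top","scene"]):
    s=least_squares(r,[.5,0,np.pi],args=(ns,),loss="soft_l1"); print(ns,s.x,np.round(s.fun,1)); pose=s.x
for n,w in (("top",(290,160,400,290)),("scene",(240,180,330,280))):
    im=cv2.imread(f"pics/{n}0.png"); x0,y0,x1,y1=w; k=6 if n=="scene" else 4
    a=cv2.resize(im[y0:y1,x0:x1],None,fx=k,fy=k,interpolation=cv2.INTER_CUBIC); b=a.copy()
    for q in proj(n,curve(np.linspace(-.105,.105,40),pose)): cv2.circle(b,tuple(int(v) for v in ((q+.5-[x0,y0])*k)),1,(0,0,255),-1)
    for q in proj(n,curve(EX,pose)): cv2.circle(b,tuple(int(v) for v in ((q+.5-[x0,y0])*k)),4,(255,0,0),1)
    cv2.imwrite(f"pics/c_{n}.png",a if 0 else b)
E
```

```text
top [[0.6596, 0.0191, 0.075], [0.5927, 0.0003, 0.075], [0.5565, -0.0807, 0.075], [0.4758, -0.0983, 0.075]]
scene [[0.6579, 0.0157, 0.075], [0.5894, -0.0016, 0.075], [0.5522, -0.0677, 0.075], [0.4822, -0.087, 0.075]]
['top'] [ 0.57198771 -0.03984322  3.72084406] [ 0.7 -0.   0.   2.2 -0.7  0.2 -0.  -4.1]
['scene'] [ 0.56982239 -0.03591471  3.66666951] [-0.9  0.9  1.4  1.  -1.2 -2.   0.8 -0.9]
['top', 'scene'] [ 0.5707298  -0.03885281  3.69793839] [ 1.2  0.  -0.3  2.3 -1.5  1.1 -1.7 -3.1 -0.6  0.7  1.   0.2 -2.6 -2.6
 -1.2 -2.1]
```

View pics/c_top.png

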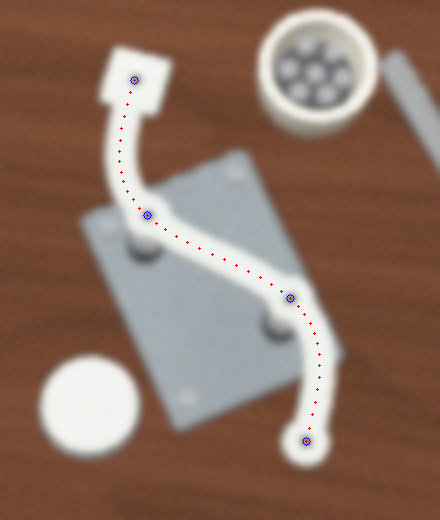

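View pics/c_scene.png

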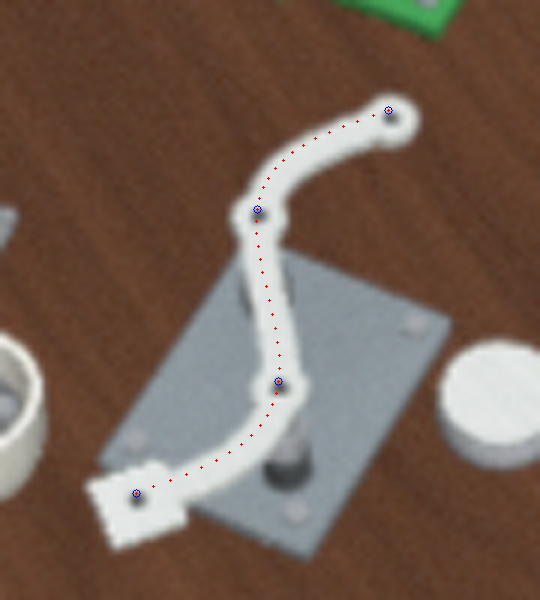

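The crop confirms the choice: bare aluminium, square eye at one end, three round eyes, on the grey plate. The fit is a few pixels off, so I'm refining it with a rendered silhouette.

```bash
cat > fit.py <<'E'
from h import *
from scipy.optimize import minimize
print({k:v for k,v in camera_params("top").items() if k!="T"})
S=8
def render(n,p,box,z=.075):
    x0,y0,x1,y1=box; m=np.zeros(((y1-y0)*S,(x1-x0)*S),np.uint8)
    def fill(P):
        q=(proj(n,P)-[x0,y0]+.5)*S; cv2.fillPoly(m,[np.round(q*16).astype(np.int32)],255,shift=4)
    xs=np.linspace(-.105,.105,60); c=curve(xs,p,z); t=np.gradient(c[:,:2],axis=0); t/=np.linalg.norm(t,axis=1)[:,None]
    nn=np.c_[-t[:,1],t[:,0],0*t[:,0]]*.007
    fill(np.r_[c+nn,(c-nn)[::-1]])
    e=curve(EX,p,z); a=np.linspace(0,2*np.pi,40,endpoint=False)
    for i in (1,2,3): fill(e[i]+.011*np.c_[np.cos(a),np.sin(a),0*a])
    # square orientation along local tangent or axis
    th=np.arctan2(t[0,1],t[0,0]) if SQ else p[2]
    q=.015*np.array([[1,1],[1,-1],[-1,-1],[-1,1]]); R=np.array([[np.cos(th),-np.sin(th)],[np.sin(th),np.cos(th)]])
    fill(e[0]+np.c_[q@R.T,np.zeros(4)])
    return cv2.GaussianBlur(cv2.resize(m,(x1-x0,y1-y0),interpolation=cv2.INTER_AREA).astype(float)/255,(0,0),.7)
box={"top":(305,165,385,285),"scene":(245,185,325,280)}
def target(n,f=None):
    im=cv2.imread(f or f"pics/{n}0.png").astype(float); x0,y0,x1,y1=box[n]
    return np.clip((im.min(2)[y0:y1,x0:x1]-150)/75,0,1)
if __name__=="__main__":
    for SQ in (0,1):
      T={n:target(n) for n in box}
      for n in box:
        if n=="top": T[n][0:35,34:]=0; T[n][70:,:18]=0
        else: T[n][40:75,68:]=0; T[n][40:70,:6]=0
      for ns in (["top"],["scene"],["top","scene"]):
        def cost(v): 
            p=[.5707+v[0]/1000,-.0388+v[1]/1000,3.698+v[2]/100]
            return sum(((render(n,p,box[n])-T[n])**2).sum() for n in ns)
        s=minimize(cost,[0,0,0],method="Nelder-Mead",options=dict(initial_simplex=[[0,0,0],[5,0,0],[0,5,0],[0,0,6]],xatol=.02,fatol=.01))
        p=np.array([.5707+s.x[0]/1000,-.0388+s.x[1]/1000,3.698+s.x[2]/100]); print(SQ,ns,np.round(p,4),round(s.fun,1),np.round(curve(EX,p)[:,:2],4).tolist())
    for n in box:
        b=cv2.resize(np.hstack([T[n],render(n,p,box[n]),abs(T[n]-render(n,p,box[n]))]),None,fx=3,fy=3); cv2.imwrite(f"pics/f_{n}.png",b*255)
E
python3 fit.py
```

```text
{'fovy': 51.398926642463536, 'cx': 311.0311436911204, 'cy': 237.8185771358551}
0 ['top'] [ 0.5707 -0.039   3.6926] 128.0 [[0.6602, 0.016], [0.5879, -0.0], [0.5536, -0.078], [0.4813, -0.094]]
0 ['scene'] [ 0.5722 -0.0351  3.6911] 58.2 [[0.6617, 0.0197], [0.5894, 0.0039], [0.555, -0.0741], [0.4826, -0.0899]]
0 ['top', 'scene'] [ 0.5711 -0.0378  3.6957] 242.2 [[0.6604, 0.0175], [0.5881, 0.0013], [0.5541, -0.0768], [0.4818, -0.093]]
1 ['top'] [ 0.5708 -0.039   3.6928] 101.5 [[0.6603, 0.016], [0.5879, -0.0], [0.5537, -0.078], [0.4814, -0.094]]
1 ['scene'] [ 0.5721 -0.035   3.6951] 39.1 [[0.6614, 0.0202], [0.5891, 0.004], [0.5551, -0.074], [0.4828, -0.0902]]Traceback (most recent call last):
  File "fit.py", line 33, in <module>
    s=minimize(cost,[0,0,0],method="Nelder-Mead",options=dict(initial_simplex=[[0,0,0],[5,0,0],[0,5,0],[0,0,6]],xatol=.02,fatol=.01))
    res = _minimize_neldermead(fun, x0, args, callback, bounds=bounds,
                               **options)
    fsim[k] = func(sim[k])
              ~~~~^^^^^^^^
    fx = function(np.copy(x), *(wrapper_args + args))
  File "fit.
[... 193 characters left out ...]
               ~~~~~~^^^^^^^^^^^^
  File "fit.py", line 13, in render
    for i in (1,2,3): fill(e[i]+.011*np.c_[np.cos(a),np.sin(a),0*a])
                      ~~~~^^^^^^^^^^^^^^^^^^^^^^^^^^^^^^^^^^^^^^^^^^
  File "fit.py", line 8, in fill
    q=(proj(n,P)-[x0,y0]+.5)*S; cv2.fillPoly(m,[np.round(q*16).astype(np.int32)],255,shift=4)
       ~~~~^^^^^
  File "h.py", line 8, in proj
    f,cx,cy,T=K(n); c=(np.atleast_2d(P)-T[:3,3])@T[:3,:3]; return np.c_[cx+f*c[:,0]/c[:,2],cy+f*c[:,1]/c[:,2]]
              ~^^^
  File "h.py", line 4, in K
    p=camera_params(n); f=240/np.tan(np.radians(p["fovy"]/2)); return f,p["cx"],p["cy"],np.array(p["T"])
ValueError: time passes only in moves, steps and waits
```

```bash
python3 -c "
import cv2,numpy as np
a=cv2.imread('pics/f_top.png');b=cv2.imread('pics/f_scene.png')
h=np.zeros((max(600,1),800,3),np.uint8)
a=cv2.resize(a,None,fx=.85,fy=.85);b=cv2.resize(b,None,fx=.85,fy=.85)
h[:a.shape[0],:a.shape[1]]=a;h[a.shape[0]:a.shape[0]+b.shape[0],:b.shape[1]]=b[:600-a.shape[0]];cv2.imwrite('pics/f.png',h)"
```

```text
[ WARN:0@0.010] global loadsave.cpp:275 findDecoder imread_('pics/f_top.png'): can't open/read file: check file path/integrity
[ WARN:0@0.010] global loadsave.cpp:275 findDecoder imread_('pics/f_scene.png'): can't open/read file: check file path/integrity
Traceback (most recent call last):
cv2.error: OpenCV(4.12.0) /io/opencv/modules/imgproc/src/resize.cpp:4208: error: (-215:Assertion failed) !ssize.empty() in function 'resize'
```

```bash
python3 - <<'E'
s=open('h.py').read()
s=s.replace("def K(n):","from functools import lru_cache\n@lru_cache\ndef K(n):")
open('h.py','w').write(s)
s=open('fit.py').read().replace('print({k','0 and print({k').replace('for SQ in (0,1)','for SQ in (1,)').replace('["top","scene"])','["top","scene"])')
open('fit.py','w').write(s)
E
python3 fit.py; python3 -c "
import cv2,numpy as np
a=cv2.imread('pics/f_top.png');b=cv2.imread('pics/f_scene.png')
h=np.zeros((600,800,3),np.uint8)
a=cv2.resize(a,None,fx=.85,fy=.85);b=cv2.resize(b,None,fx=.85,fy=.85)
h[:a.shape[0],:a.shape[1]]=a;h[a.shape[0]:a.shape[0]+b.shape[0],:b.shape[1]]=b[:600-a.shape[0]];cv2.imwrite('pics/f.png',h)"; python3 -c "from workcell import *;print(state()['time_s'])"
```

```text
1 ['top'] [ 0.5708 -0.039   3.6928] 101.5 [[0.6603, 0.016], [0.5879, -0.0], [0.5537, -0.078], [0.4814, -0.094]]
1 ['scene'] [ 0.5721 -0.035   3.6951] 39.1 [[0.6614, 0.0202], [0.5891, 0.004], [0.5551, -0.074], [0.4828, -0.0902]]
1 ['top', 'scene'] [ 0.5711 -0.0379  3.6963] 206.7 [[0.6603, 0.0174], [0.5881, 0.0011], [0.5541, -0.077], [0.4818, -0.0932]]
0.4[ WARN:0@0.806] global loadsave.cpp:1063 imwrite_ Unsupported depth image for selected encoder is fallbacked to CV_8U.
```

View pics/f.png

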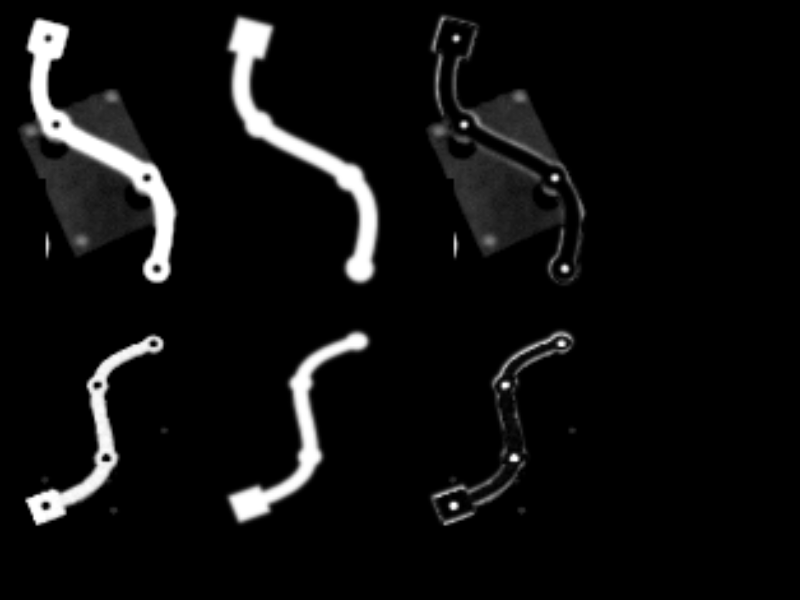

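Both views fit the shape well, but they disagree by about 4 mm in y, which is a calibration offset. I'll hover over eye_1 with the fingers closed and use the gripper's known pose to settle it.

```bash
python3 -m crank '[{"hand":0,"translation":[633,-458,20],"rot":[0,0,0]},{"hand":0,"translation":[633,-458,20],"rot":[0,0,0]},{"hand":0,"translation":[633,-458,20],"rot":[0,0,0]},{"hand":0,"translation":[633,-458,20],"rot":[0,0,0]},{"hand":0,"translation":[633,-458,20],"rot":[0,0,0]},{"hand":0,"translation":[633,-458,20],"rot":[0,0,0]},{"hand":0,"translation":[633,-458,20],"rot":[0,0,0]},{"hand":0,"translation":[633,-458,20],"rot":[0,0,0]},{"hand":0,"translation":[633,-458,20],"rot":[0,0,0]},{"hand":0,"translation":[633,-458,20],"rot":[0,0,0]},{"hand":0,"translation":[633,-458,20],"rot":[0,0,0]},{"hand":0,"translation":[633,-458,20],"rot":[0,0,0]},{"hand":0,"translation":[633,-458,20],"rot":[0,0,0]},{"hand":0,"translation":[633,-458,20],"rot":[0,0,0]},{"hand":0,"translation":[633,-458,80],"rot":[0,0,0]},{"hand":0,"translation":[633,-458,100],"rot":[0,0,0]},{"hand":0,"translation":[633,-458,100],"rot":[0,0,0]},{"hand":0,"translation":[633,-458,100],"rot":[0,0,0]}]' 20
python3 - <<'E'
from h import *
for n in ["scene","top"]:
    cv2.imwrite(f"pics/{n}1.png",camera(n)[:,:,::-1])
s=state(); print(s['time_s'],s['tcp_pos'],s['orientation'],s['wrist_force'],s['finger_gap'])
tip=s['tcp_pos']+s['orientation'][:,2]*.022
out=np.zeros((600,800,3),np.uint8)
for i,(n,w) in enumerate((("scene",(215,185,315,285)),("top",(270,140,370,240)))):
    im=cv2.imread(f"pics/{n}1.png"); x0,y0,x1,y1=w;k=4; q=proj(n,tip)[0]; print(n,q)
    a=cv2.resize(im[y0:y1,x0:x1],None,fx=k,fy=k,interpolation=cv2.INTER_CUBIC)
    cv2.circle(a,tuple(int(v) for v in ((q+.5-[x0,y0])*k)),3,(0,0,255),1)
    out[:400,i*400:i*400+400]=a
cv2.imwrite("pics/hov.png",out[:400])
E
```

```text
time_s: 2.65
tcp_pos: [0.6623, 0.0174, 0.1389]
orientation: [[0.949, 0.316, 0.003], [0.316, -0.949, -0.0], [0.003, 0.001, -1.0]]
wrist_force: [0.3, 0.2, 0.5]
finger_gap: 0.004
2.75 [0.66268105 0.01766063 0.13952835] [[ 9.48778147e-01  3.15913401e-01  4.33028518e-03]
 [ 3.15917474e-01 -9.48786633e-01 -2.73446075e-04]
 [ 4.02213142e-03  1.62745242e-03 -9.99990587e-01]] [0.41142571 0.43855987 1.11937836] 0.0048462739625793685
scene [259.57626967 252.81851588]
top [323.11071242 171.088414  ]
```

View pics/hov.png

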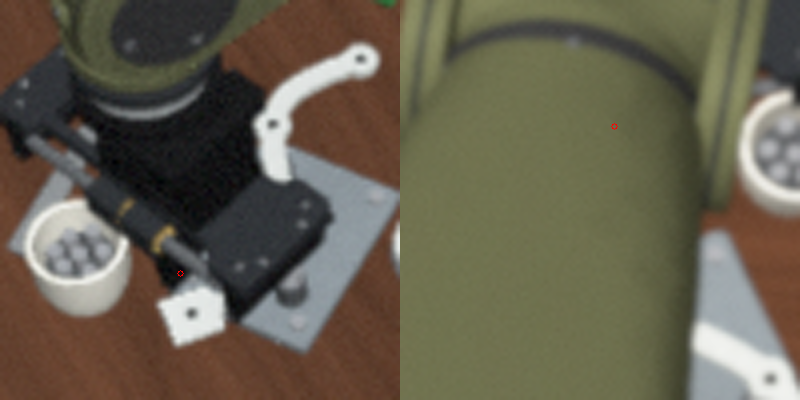

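```bash
python3 - <<'E'
from h import *
s=state(); R=s['orientation']; t=s['tcp_pos']
im=cv2.imread("pics/scene1.png"); x0,y0,x1,y1=235,225,305,280;k=11
a=cv2.resize(im[y0:y1,x0:x1],None,fx=k,fy=k,interpolation=cv2.INTER_CUBIC)
a=np.clip(a.astype(float)*1.5,0,255).astype(np.uint8)
for ax in (-.01,.01):
  for ay in (-.012,0,.012):
    q=proj("scene",t+R@[ax,ay,.022])[0]; cv2.circle(a,tuple(int(v) for v in ((q+.5-[x0,y0])*k)),3,(0,0,255) if ay else (0,255,0),1)
cv2.imwrite("pics/z1.png",a)
E
```

```text
(no output)
```

View pics/z1.png

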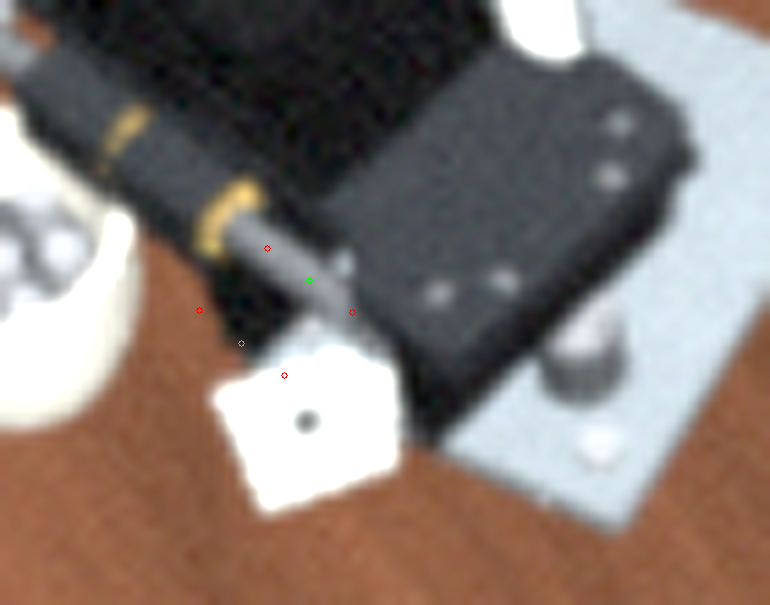

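```bash
python3 -m crank '[{"hand":0,"translation":[0,0,20],"rot":[0,0,0]},{"hand":0,"translation":[-1,0,34],"rot":[0,0,0]},{"hand":0,"translation":[-1,0,37],"rot":[0,0,0]},{"hand":0,"translation":[-1,0,37],"rot":[0,0,0]},{"hand":0,"translation":[-1,0,37],"rot":[0,0,0]}]'
python3 - <<'E'
from h import *
cv2.imwrite(f"pics/scene2.png",camera("scene")[:,:,::-1])
s=state(); R=s['orientation']; t=s['tcp_pos'];print(s['time_s'],t,R[:,2],s['wrist_force'])
im=cv2.imread("pics/scene2.png"); x0,y0,x1,y1=235,225,305,280;k=11
a=cv2.resize(im[y0:y1,x0:x1],None,fx=k,fy=k,interpolation=cv2.INTER_CUBIC)
a=np.clip(a.astype(float)*1.5,0,255).astype(np.uint8)
for ax in (-.01,.01):
  for ay in (-.012,0,.012):
    q=proj("scene",t+R@[ax,ay,.022])[0]; cv2.circle(a,tuple(int(v) for v in ((q+.5-[x0,y0])*k)),3,(0,0,255) if ay else (0,255,0),1)
cv2.imwrite("pics/z2.png",a)
E
```

```text
time_s: 3.38
tcp_pos: [0.6607, 0.0177, 0.1001]
orientation: [[0.949, 0.316, 0.001], [0.316, -0.949, -0.0], [0.001, 0.0, -1.0]]
wrist_force: [-0.6, 0.1, 0.5]
finger_gap: 0.003
3.425 [0.66072849 0.01774052 0.10028643] [ 1.15147980e-03 -5.50034661e-05 -9.99999336e-01] [-0.19461378 -0.13638316 -0.61846017]
```

View pics/z2.png

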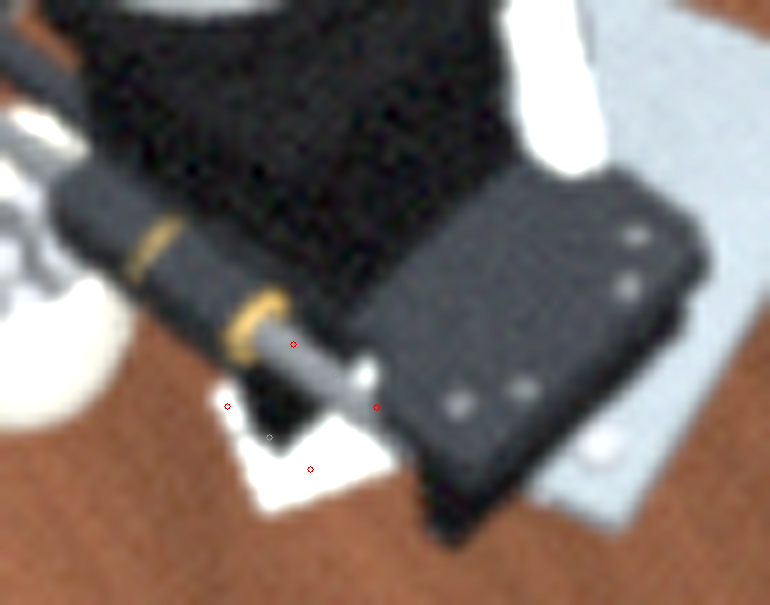

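```bash
python3 - <<'E'
from h import *
s=state(); R=s['orientation']; t=s['tcp_pos']
im=cv2.imread("pics/scene2.png"); x0,y0,x1,y1=252,252,280,273;k=28
a=cv2.resize(im[y0:y1,x0:x1],None,fx=k,fy=k,interpolation=cv2.INTER_NEAREST)
a=np.clip(255*(a/255.)**.6,0,255).astype(np.uint8)
for ax in (-.01,.01):
  for ay in (-.012,-.004,.004,.012):
   for z,c in ((.022,(0,0,255)),(.002,(0,255,255))):
    q=proj("scene",t+R@[ax,ay,z])[0]; cv2.circle(a,tuple(int(v) for v in ((q+.5-[x0,y0])*k)),4,c,2)
cv2.imwrite("pics/z3.png",a)
E
```

```text
(no output)
```

View pics/z3.png

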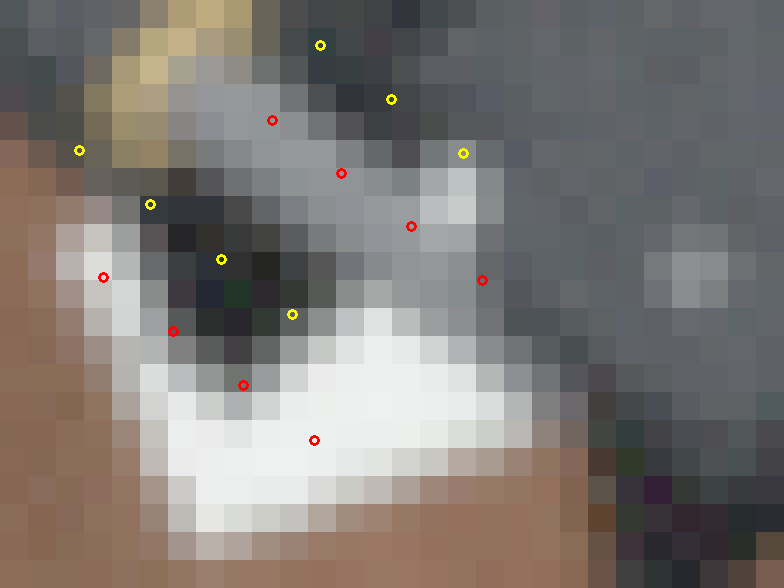

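```bash
python3 - <<'E'
from h import *
from scipy.optimize import least_squares
g={"top":[(323.3,180),(326.5,214),(362.5,234.5),(366.5,270.5)],"scene":[(262.7,262),(286,244),(282.8,215.5),(305,199.2)]}
g["top"]=proj("top",curve(EX,[.5708,-.039,3.6928])); g["scene"]=proj("scene",curve(EX,[.5721,-.035,3.6951]))
H={}
for n in g:
    im=cv2.imread(f"pics/{n}0.png").min(2).astype(float); H[n]=[]
    for u,v in g[n]:
        r=3; u0,v0=int(round(u)),int(round(v)); 
        p=im[v0-r:v0+r+1,u0-r:u0+r+1]; yy,xx=np.mgrid[v0-r:v0+r+1,u0-r:u0+r+1]
        w=np.clip(215-p,0,None)*(np.hypot(xx-u,yy-v)<3.2); H[n].append(((w*xx).sum()/w.sum(),(w*yy).sum()/w.sum()))
    H[n]=np.array(H[n]); print(n,np.round(H[n]-g[n],2).tolist())
    s=least_squares(lambda p:(proj(n,curve(EX,p))-H[n]).ravel(),[.5721,-.035,3.695]); print(s.x,np.round(s.fun,2),np.round(curve(EX,s.x),4).tolist())
E
```

```text
top [[0.07, 0.05], [0.07, 0.07], [0.08, -0.05], [0.16, -0.02]]
[ 0.57079905 -0.03919986  3.69406494] [-0.04 -0.01  0.01 -0.03  0.03  0.04 -0.    0.01] [[0.6602, 0.0159, 0.075], [0.5879, -0.0002, 0.075], [0.5537, -0.0782, 0.075], [0.4814, -0.0943, 0.075]]
scene [[0.13, -0.25], [0.03, -0.3], [-0.03, -0.12], [0.05, 0.06]]
[ 0.57176771 -0.03535371  3.69494278] [-0.08  0.07  0.01  0.13  0.08 -0.03 -0.01 -0.2 ] [[0.6611, 0.0198, 0.075], [0.5888, 0.0037, 0.075], [0.5547, -0.0744, 0.075], [0.4824, -0.0905, 0.075]]
```

The hole fits are sub-pixel consistent in each camera, and the fingertips' projection in the scene view matches the image within about 1 mm. I'll therefore trust the scene pose, blended slightly toward the top view. Next I press lightly on eye_1.

```bash
python3 -m crank '[{"hand":0,"translation":[0.6,-1.2,1],"rot":[0,0,0]},{"hand":0,"translation":[0.6,-1.2,2.5],"rot":[0,0,0]},{"hand":0,"translation":[0.6,-1.2,4],"rot":[0,0,0]},{"hand":0,"translation":[0.6,-1.2,5.5],"rot":[0,0,0]},{"hand":0,"translation":[0.6,-1.2,7],"rot":[0,0,0]},{"hand":0,"translation":[0.6,-1.2,7],"rot":[0,0,0]},{"hand":0,"translation":[0.6,-1.2,7],"rot":[0,0,0]},{"hand":0,"translation":[0.6,-1.2,7],"rot":[0,0,0]}]'
python3 - <<'E'
from h import *
F=[]
for i in range(4):
    im=camera("scene"); s=state(); F.append(s['wrist_force'])
cv2.imwrite(f"pics/scene3.png",im[:,:,::-1])
print(s['time_s'],s['tcp_pos'],np.round(s['orientation'],4).tolist(),np.round(F,2).tolist())
a=[cv2.resize(i[180:290,215:325],None,fx=3.5,fy=3.5,interpolation=cv2.INTER_CUBIC) for i in (cv2.imread("pics/scene2.png"),im[:,:,::-1])]
cv2.imwrite("pics/z4.png",np.hstack(a))
# how far stay sank, using eye_4 hole
g=proj("scene",curve(EX,[.57177,-.03535,3.69494])); 
for z in (.075,.071,.067): print(z,proj("scene",curve(EX[3:],[.57177,-.03535,3.69494],z)))
for f in ("0","2","3"):
    i=cv2.imread(f"pics/scene{f}.png").min(2).astype(float)
    u,v=[int(round(x)) for x in g[3]]; p=i[v-3:v+5,u-3:u+4]; yy,xx=np.mgrid[v-3:v+5,u-3:u+4]; w=np.clip(215-p,0,None)*(np.hypot(xx-u,yy-v-.5)<3.6); print(f,(w*xx).sum()/w.sum(),(w*yy).sum()/w.sum())
E
```

```text
time_s: 4.42
tcp_pos: [0.6606, 0.0192, 0.0929]
orientation: [[0.949, 0.316, 0.001], [0.316, -0.949, 0.0], [0.001, -0.0, -1.0]]
wrist_force: [0.4, 0.6, 1.8]
finger_gap: 0.002
4.625 [0.66064175 0.01916438 0.09281811] [[0.9487, 0.3163, 0.0006], [0.3163, -0.9487, 0.0001], [0.0006, 0.0, -1.0]] [[0.27, 0.67, 2.12], [0.58, 1.11, 1.98], [0.59, 1.28, 1.41], [0.68, 1.52, 2.67]]
0.075 [[304.72155907 199.09006667]]
0.071 [[304.75483509 200.06708031]]
0.067 [[304.78794096 201.03909797]]
0 305.06119402985075 199.41641791044776
2 305.01482701812193 199.41186161449752
3 305.10833333333335 198.4425925925926
```

View pics/z4.png

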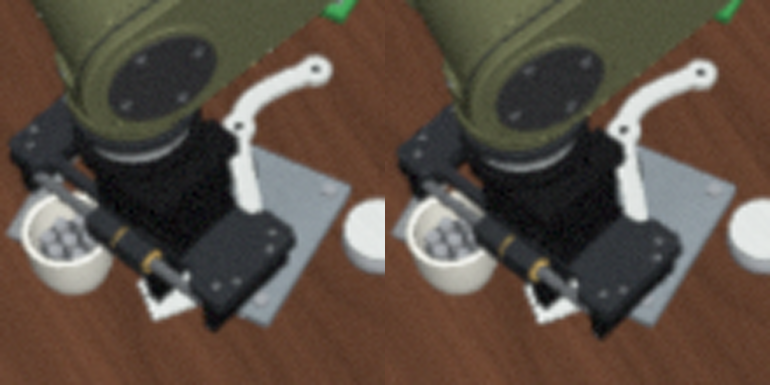

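The stay sank about 4 mm (eye_4 dropped about 1 px in the image, force about 2 N). Now I compute the path in tool axes.

```bash
python3 - <<'E'
from h import *
pose=[.5716,-.0362,3.6945]
xs=np.linspace(-.105,.105,4001); c=curve(xs,pose); L=np.r_[0,np.cumsum(np.linalg.norm(np.diff(c,axis=0),axis=1))]; print(L[-1])
N=60; s=np.interp(np.linspace(0,L[-1],N+1),L,xs); p=curve(s,pose)
R=np.array([[.9487,.3163],[.3163,-.9487]]); p0=np.array([.66064,.01916])
d=(p[:,:2]-p0)@R*1000
for k in range(3):
    b=d[20*k] if k else 0
    print(k,'x=%s'%np.round(s[[20*k,20*k+20]]*1000,1),[np.round(v-b,1).tolist() for v in d[20*k+1:20*k+21]])
E
```

```text
0.24303485992299684
0 x=[-105.  -33.] [[-3.4, -1.5], [-7.0, -3.3], [-10.7, -5.1], [-14.3, -6.8], [-18.0, -8.5], [-21.8, -10.0], [-25.5, -11.5], [-29.4, -12.8], [-33.3, -13.9], [-37.2, -14.9], [-41.2, -15.6], [-45.2, -15.9], [-49.3, -16.0], [-53.3, -15.7], [-57.3, -14.9], [-61.2, -13.8], [-64.9, -12.3], [-68.5, -10.4], [-72.0, -8.3], [-75.3, -5.9]]
1 x=[-33.  33.] [[-3.1, 2.6], [-6.1, 5.3], [-8.9, 8.2], [-11.7, 11.2], [-14.3, 14.3], [-16.9, 17.4], [-19.4, 20.6], [-21.9, 23.8], [-24.3, 27.0], [-26.7, 30.3], [-29.2, 33.5], [-31.6, 36.7], [-34.1, 40.0], [-36.6, 43.1], [-39.2, 46.3], [-41.8, 49.3], [-44.5, 52.3], [-47.4, 55.2], [-50.4, 58.0], [-53.5, 60.6]]
2 x=[ 33. 105.] [[-3.3, 2.4], [-6.7, 4.5], [-10.3, 6.4], [-14.1, 7.9], [-18.0, 9.0], [-21.9, 9.7], [-26.0, 10.1], [-30.0, 10.0], [-34.1, 9.6], [-38.1, 9.0], [-42.0, 8.0], [-45.9, 6.9], [-49.7, 5.6], [-53.5, 4.1], [-57.2, 2.5], [-60.9, 0.9], [-64.6, -0.8], [-68.2, -2.6], [-71.9, -4.4], [-75.5, -6.2]]
```

```bash
python3 -m crank '[{"hand":0,"translation":[-3.4,-1.5,0.2],"rot":[0,0,0]},{"hand":0,"translation":[-7.0,-3.3,0.5],"rot":[0,0,0]},{"hand":0,"translation":[-10.7,-5.1,0.5],"rot":[0,0,0]},{"hand":0,"translation":[-14.3,-6.8,0.5],"rot":[0,0,0]},{"hand":0,"translation":[-18.0,-8.5,0.5],"rot":[0,0,0]},{"hand":0,"translation":[-21.8,-10.0,0.5],"rot":[0,0,0]},{"hand":0,"translation":[-25.5,-11.5,0.5],"rot":[0,0,0]},{"hand":0,"translation":[-29.4,-12.8,0.5],"rot":[0,0,0]},{"hand":0,"translation":[-33.3,-13.9,0.5],"rot":[0,0,0]},{"hand":0,"translation":[-37.2,-14.9,0.5],"rot":[0,0,0]}]'
```

```text
time_s: 5.88
tcp_pos: [0.6202, 0.0215, 0.0922]
orientation: [[0.949, 0.316, 0.0], [0.316, -0.949, 0.0], [0.0, -0.0, -1.0]]
wrist_force: [2.5, 0.1, 2.0]
finger_gap: 0.002
```

On track to within 0.5 mm, lightly pressed. Carrying on.

```bash
python3 -m crank '[{"hand":0,"translation":[-4.0,-0.7,0],"rot":[0,0,0]},{"hand":0,"translation":[-8.0,-1.0,0],"rot":[0,0,0]},{"hand":0,"translation":[-12.1,-1.1,0],"rot":[0,0,0]},{"hand":0,"translation":[-16.1,-0.8,0],"rot":[0,0,0]},{"hand":0,"translation":[-20.1,0,0],"rot":[0,0,0]},{"hand":0,"translation":[-24.0,1.1,0],"rot":[0,0,0]},{"hand":0,"translation":[-27.7,2.6,0],"rot":[0,0,0]},{"hand":0,"translation":[-31.3,4.5,0],"rot":[0,0,0]},{"hand":0,"translation":[-34.8,6.6,0],"rot":[0,0,0]},{"hand":0,"translation":[-38.1,9.0,0],"rot":[0,0,0]}]'
python3 - <<'E'
from h import *
im=camera("scene"); cv2.imwrite("pics/scene4.png",im[:,:,::-1]); s=state(); R=s['orientation']; t=s['tcp_pos']; print(t,s['wrist_force'])
x0,y0,x1,y1=255,215,325,270;k=11
a=cv2.resize(im[y0:y1,x0:x1,::-1],None,fx=k,fy=k,interpolation=cv2.INTER_CUBIC)
a=np.clip(255*(a/255.)**.7,0,255).astype(np.uint8)
for ax in (-.01,.01):
  for ay in (-.004,.004):
    q=proj("scene",t+R@[ax,ay,.022])[0]; cv2.circle(a,tuple(int(v) for v in ((q+.5-[x0,y0])*k)),3,(0,0,255),1)
cv2.imwrite("pics/z5.png",a)
E
```

```text
time_s: 7.12
tcp_pos: [0.5868, 0.0007, 0.092]
orientation: [[0.949, 0.316, -0.0], [0.316, -0.949, 0.0], [-0.0, -0.0, -1.0]]
wrist_force: [1.0, 2.1, 2.7]
finger_gap: 0.005
[5.86614528e-01 3.43616234e-04 9.19938789e-02] [-1.05287361  0.81091529  3.74329074]
```

View pics/z5.png

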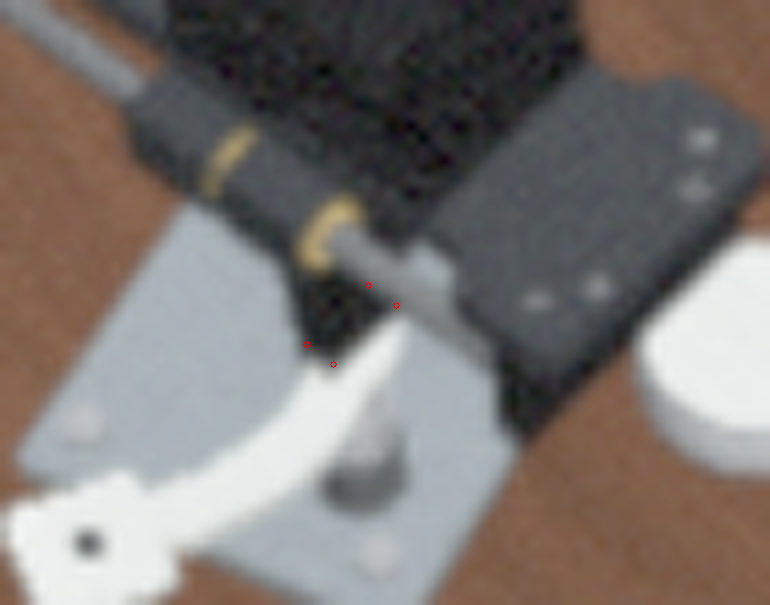

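The fingers are on eye_2: their corners at crop (306,345) to (397,305) match the projection and sit on the bar. Continuing.

```bash
python3 -m crank '[{"hand":0,"translation":[-3.1,2.6,0],"rot":[0,0,0]},{"hand":0,"translation":[-6.1,5.3,0],"rot":[0,0,0]},{"hand":0,"translation":[-8.9,8.2,0],"rot":[0,0,0]},{"hand":0,"translation":[-11.7,11.2,0],"rot":[0,0,0]},{"hand":0,"translation":[-14.3,14.3,0],"rot":[0,0,0]},{"hand":0,"translation":[-16.9,17.4,0],"rot":[0,0,0]},{"hand":0,"translation":[-19.4,20.6,0],"rot":[0,0,0]},{"hand":0,"translation":[-21.9,23.8,0],"rot":[0,0,0]},{"hand":0,"translation":[-24.3,27.0,0],"rot":[0,0,0]},{"hand":0,"translation":[-26.7,30.3,0],"rot":[0,0,0]},{"hand":0,"translation":[-29.2,33.5,0],"rot":[0,0,0]},{"hand":0,"translation":[-31.6,36.7,0],"rot":[0,0,0]},{"hand":0,"translation":[-34.1,40.0,0],"rot":[0,0,0]},{"hand":0,"translation":[-36.6,43.1,0],"rot":[0,0,0]},{"hand":0,"translation":[-39.2,46.3,0],"rot":[0,0,0]},{"hand":0,"translation":[-41.8,49.3,0],"rot":[0,0,0]},{"hand":0,"translation":[-44.5,52.3,0],"rot":[0,0,0]},{"hand":0,"translation":[-47.4,55.2,0],"rot":[0,0,0]},{"hand":0,"translation":[-50.4,58.0,0],"rot":[0,0,0]},{"hand":0,"translation":[-53.5,60.6,0],"rot":[0,0,0]}]'
python3 - <<'E'
from h import *
im=camera("scene"); cv2.imwrite("pics/scene5.png",im[:,:,::-1]); s=state(); R=s['orientation']; t=s['tcp_pos']; print(t,s['wrist_force'])
x0,y0,x1,y1=255,185,325,245;k=10
a=cv2.resize(im[y0:y1,x0:x1,::-1],None,fx=k,fy=k,interpolation=cv2.INTER_CUBIC)
a=np.clip(255*(a/255.)**.7,0,255).astype(np.uint8)
for ax in (-.01,.01):
  for ay in (-.004,.004):
    q=proj("scene",t+R@[ax,ay,.022])[0]; cv2.circle(a,tuple(int(v) for v in ((q+.5-[x0,y0])*k)),3,(0,0,255),1)
cv2.imwrite("pics/z6.png",a); print(curve([.033,.035],[.5716,-.0362,3.6945]))
E
```

```text
time_s: 9.68
tcp_pos: [0.5555, -0.0738, 0.0922]
orientation: [[0.949, 0.316, 0.0], [0.316, -0.949, -0.0], [0.0, 0.0, -1.0]]
wrist_force: [0.8, 1.7, 2.7]
finger_gap: 0.004
[ 0.55525169 -0.07415483  0.09216612] [-0.00957192  0.17553821  3.72014746]
[[ 0.55578901 -0.07341664  0.075     ]
 [ 0.5545495  -0.07521641  0.075     ]]
```

View pics/z6.png

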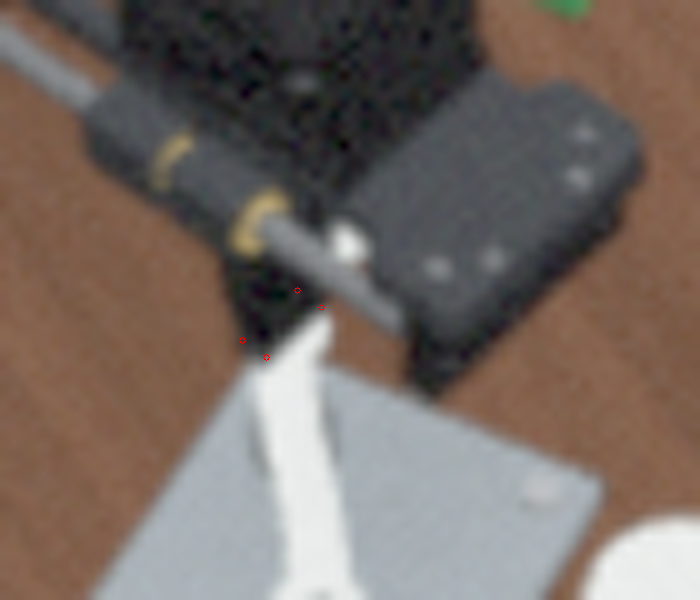

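The fingertips are on eye_3, aligned and still at 5 mm press. Last third now, with a short settle at the end.

```bash
python3 -m crank '[{"hand":0,"translation":[-3.3,2.4,0],"rot":[0,0,0]},{"hand":0,"translation":[-6.7,4.5,0],"rot":[0,0,0]},{"hand":0,"translation":[-10.3,6.4,0],"rot":[0,0,0]},{"hand":0,"translation":[-14.1,7.9,0],"rot":[0,0,0]},{"hand":0,"translation":[-18.0,9.0,0],"rot":[0,0,0]},{"hand":0,"translation":[-21.9,9.7,0],"rot":[0,0,0]},{"hand":0,"translation":[-26.0,10.1,0],"rot":[0,0,0]},{"hand":0,"translation":[-30.0,10.0,0],"rot":[0,0,0]},{"hand":0,"translation":[-34.1,9.6,0],"rot":[0,0,0]},{"hand":0,"translation":[-38.1,9.0,0],"rot":[0,0,0]},{"hand":0,"translation":[-42.0,8.0,0],"rot":[0,0,0]},{"hand":0,"translation":[-45.9,6.9,0],"rot":[0,0,0]},{"hand":0,"translation":[-49.7,5.6,0],"rot":[0,0,0]},{"hand":0,"translation":[-53.5,4.1,0],"rot":[0,0,0]},{"hand":0,"translation":[-57.2,2.5,0],"rot":[0,0,0]},{"hand":0,"translation":[-60.9,0.9,0],"rot":[0,0,0]},{"hand":0,"translation":[-64.6,-0.8,0],"rot":[0,0,0]},{"hand":0,"translation":[-68.2,-2.6,0],"rot":[0,0,0]},{"hand":0,"translation":[-71.9,-4.4,0],"rot":[0,0,0]},{"hand":0,"translation":[-75.5,-6.2,0],"rot":[0,0,0]}]'
python3 -m crank '[{"hand":0,"translation":[0,0,0],"rot":[0,0,0]},{"hand":0,"translation":[0,0,0],"rot":[0,0,0]},{"hand":0,"translation":[0,0,0],"rot":[0,0,0]},{"hand":0,"translation":[0,0,0],"rot":[0,0,0]}]'
python3 - <<'E'
from h import *
im=camera("scene"); cv2.imwrite("pics/scene6.png",im[:,:,::-1]); s=state(); R=s['orientation']; t=s['tcp_pos']; print(t,s['wrist_force'])
x0,y0,x1,y1=255,170,335,240;k=8
a=cv2.resize(im[y0:y1,x0:x1,::-1],None,fx=k,fy=k,interpolation=cv2.INTER_CUBIC)
a=np.clip(255*(a/255.)**.7,0,255).astype(np.uint8)
for ax in (-.01,.01):
  for ay in (-.004,.004):
    q=proj("scene",t+R@[ax,ay,.022])[0]; cv2.circle(a,tuple(int(v) for v in ((q+.5-[x0,y0])*k)),3,(0,0,255),1)
q=proj("scene",curve([.105],[.5718,-.0354,3.6949],.070))[0]; cv2.circle(a,tuple(int(v) for v in ((q+.5-[x0,y0])*k)),3,(0,255,0),1)
cv2.imwrite("pics/z7.png",a); print(curve([.105],[.5716,-.0362,3.6945]))
E
```

```text
time_s: 12.22
tcp_pos: [0.4817, -0.0915, 0.0922]
orientation: [[0.949, 0.316, 0.0], [0.316, -0.949, -0.0], [-0.0, 0.0, -1.0]]
wrist_force: [2.0, -0.4, 3.4]
finger_gap: 0.004
time_s: 12.72
tcp_pos: [0.4813, -0.0914, 0.0917]
orientation: [[0.949, 0.316, -0.002], [0.316, -0.949, 0.0], [-0.002, -0.001, -1.0]]
wrist_force: [-1.3, 0.4, 1.9]
finger_gap: 0.006
[ 0.48133189 -0.09142056  0.09171591] [-2.26099132 -0.16454443  1.75529518]
[[ 0.48224486 -0.09134218  0.075     ]]
```

View pics/z7.png

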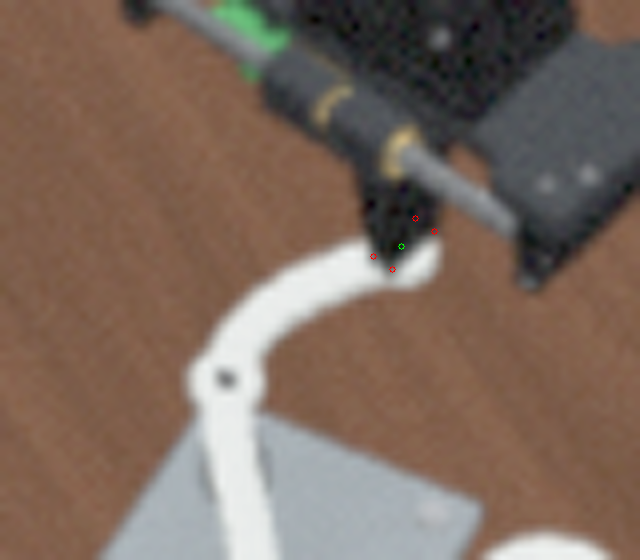

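View pics/scene6.png

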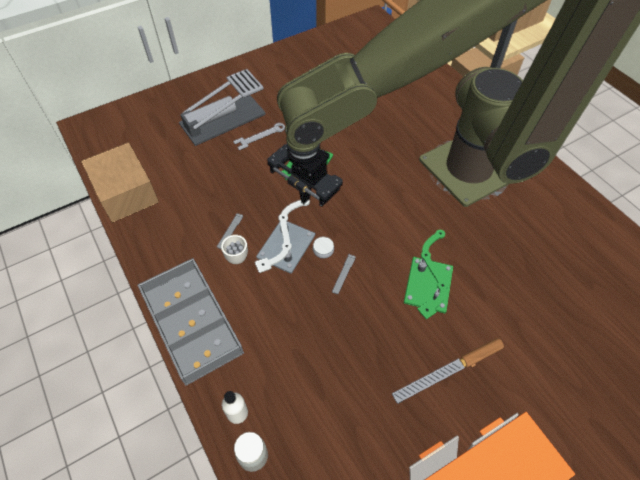

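The fingertips rest on eye_4: their corners span crop (374,257) to (434,231), around the eye centre at (401,246). The bystanders look unmoved. One last check of the stay's sink depth and the bystanders, then I hand in.

```bash
python3 - <<'E'
from h import *
a=cv2.imread("pics/scene0.png");b=cv2.imread("pics/scene6.png")
d=cv2.absdiff(a,b).max(2)
for nm,(x0,y0,x1,y1) in dict(cup=(220,233,250,266),leverA=(217,212,243,233),tin=(312,236,336,260),leverB=(330,252,358,296),spanner=(232,122,262,150),rasp=(388,338,506,406)).items(): print(nm,int(d[y0:y1,x0:x1].max()),round(d[y0:y1,x0:x1].mean(),1))
p=[.57177,-.03535,3.69494]
for i in (0,1,2):
  out=[]
  for im in (a,b):
    u,v=proj("scene",curve(EX[i:i+1],p,.073))[0]; yy,xx=np.mgrid[0:480,0:640]; w=np.clip(200-im.min(2).astype(float),0,None)*(np.hypot(xx-u,yy-v)<3.8); out.append((w*yy).sum()/w.sum())
  m=(proj("scene",curve(EX[i:i+1],p,.070))-proj("scene",curve(EX[i:i+1],p,.075)))[0,1]/5
  print("eye",i+1,"sink mm",round((out[1]-out[0])/m,1))
s=state(); print(s['time_s'],s['tcp_pos'],s['wrist_force']); job_done()
E
```

```text
cup 12 3.9
leverA 10 3.7
tin 10 3.6
leverB 12 3.6
spanner 10 3.5
rasp 14 3.7
eye 1 sink mm 5.3
eye 2 sink mm 5.9
eye 3 sink mm 3.0
12.775 [ 0.48133189 -0.09142056  0.09171591] [-2.26099132 -0.16454443  1.75529518]
the job is handed in; nothing more can be done
```

I ran the closed fingertips along the aluminium stay from the square eye to the round end eye. They finished resting on that last eye, with the stay still pressed down. The job was handed in at 12.8 s.

**Last checks**
- **Press depth:** the fingertip height puts the stay about 5 mm down out of 18 mm, with about 2–4 N upward on the wrist. It stayed at about 4–5 mm at every point I checked along the run.
- **Final position:** the fingertips are about 1 mm from the computed centre of eye_4, and the picture shows them on that eye.
- **Bystanders:** the cup, tin, both levers, spanner and rasp show no change beyond image noise.

**What disagreed**
- **Camera offset:** the two cameras put the stay about 4 mm apart in y. I followed mainly the scene camera, because the fingertips seen in it matched the arm's own position to about 1 mm. The top camera could not confirm this, since the arm blocked its view.
- **Sink readings:** the image-based sink readings scatter from 3.0 to 5.9 mm (eye_1 5.3, eye_2 5.9, eye_3 3.0), which is about pixel noise.
- **Wrist force:** the wrist force showed swings of 1–2.5 N sideways.

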